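Snap the vent cap back onto the compost caddy

TASK

The compost caddy's vent cap (the one with the knob) is drying on the stand: lift it off its post and press it straight down onto the stud on the caddy's lid until it clicks fully home. Keep pressing after the click: the job finishes while you still hold the cap and push it down onto the stud with roughly 10 N, nothing let go. Leave the jar lid, plant pot, mug and brush where they are.

Things in the scene. Friction and masses are not known exactly. Their poses are not given: they have to be found in the camera images.
- cap: vent cap, grey plastic, 60 g, loose: round, hollow, open below, 62 mm across, skirt with roof 22 mm high (inside of roof 18 mm above the rim), an inward lip at the rim leaving 47 mm free, and a grip knob on top. Origin: centre of the underside; z up its axis. It starts upright, its roof resting on a post of the stand that reaches up inside it with 4 mm of play all round.
- cap_knob (a point): centre of the flat top of the cap's knob, 46 mm above the cap's origin. The knob is round, 26 mm across and 24 mm high, at the middle of the roof: grip it from above at any yaw, finger tips just above the roof (22 mm above the cap's origin).
- caddy: kitchen compost caddy standing fast on the counter: olive box with lid, 220 mm (x) by 180 mm (y), lid top 150 mm above the counter. Origin: centre of its underside, x towards its hinge. Mid lid, on black rubber bellows, is a white round vent panel 92 mm across, its surface at 169 mm, with the white stud standing on it.
- stud_top (a point): centre of the stud's flat top, 189 mm above the counter at rest; z up. Stud 44 mm across, 20 mm tall, tapered to 34 mm at the top, four sprung catches round its side. Cap's lip meets the catches with its origin about 7 mm below this point; force climbs until 12 mm below, then drops (click). Home: roof on stud top, origin 18 mm below this point. It sinks with the panel.
- vent (a joint): how far the vent panel with its stud is pushed down on its spring, m, 0 at rest and up to 0.014; spring 2.5 N per mm, so 10 N on a seated cap reads about 0.004. Before the click the force peaks at 7 to 15 N (3 to 6 mm), then the panel springs back up as the cap clicks.
- stand: white drying stand standing fast on the counter: base plate 110 mm (x) by 230 mm (y), 12 mm thick, with two upright posts 38 mm across, tops 62 mm above the counter, at y = -55 and +55 mm in its frame. Origin: centre of the underside. One post carries the vent cap, the other the jar lid.
- jar_lid: plain grey jar lid, 72 mm across, 20 mm high, flat, without knob, loose on the other post. Origin: centre of its underside. Leave alone.
- plant_pot: small terracotta pot with a plant, 98 mm across, about 120 mm tall, beyond the work. Origin: centre of the underside. Leave alone.
- mug: blue mug, 80 mm across, 92 mm tall, to the right of the stand. Origin: centre of the underside. Leave alone.
- brush: wooden brush lying on the counter to the left of the caddy. Leave alone.
There are look-alikes about, which are no part of the job. What is meant by the cap is not yellow, and is the smaller of those in its own colour.

How it is judged:
By the outcome, as a careful person would: the job done as asked, in the order asked, and still so for the second after the job is handed in, while the arm keeps its last pose, push and grip.
It also fails if it takes over 54 s, if anything falls off the work surface, if the arm or the gripper's body presses on something with over 40 N, if the wrist force passes 120 N, or if a joint passes its speed limit or range.

ROBOT

A 6-joint arm with a two-finger parallel gripper is mounted at the origin on the work surface. World frame = base frame: x ahead of the robot, y to its left, z up, the work surface at z = 0. Lengths are in m, angles in rad, forces in N, time in s.
With the tool pointing down it reaches from about 0.35 to 0.975 m from the base axis. Payload 4.9 kg.
Tool frame: the origin (TCP) lies on the centre line of the jaws, within the pads' length; the fingertips stand manip.tip_reach ahead of it and the grasp point (between the pads) is the TCP (manip.tip_reach is the distance from the TCP to the fingertips, in m); z points along the fingers, y is the line along which they close (so a half turn about z gives the same grasp; the last joint's range is limited). The gripper opens to 85 mm and grips with 20 to 120 N. Pads are 22 mm wide; open, the fingers measure 114 mm over their backs; the gripper's body (76 mm by 85 mm) begins 54 mm behind the grasp point. The pads swing forward as they close: fully open they stand 13 mm farther back than shut.
Start: joints at [1.158, 0.053, 1.613, -0, 1.476, -0.119], TCP at [0.181, 0.598, 0.25] pointing down, gripper open.
Joint ranges: [-3.01, 3.01], [-1.01, 2.22], [0.06, 2.58], [-1.02, 4.17], [0.09, 2.62], [-3.14, 3.14]. Speed limits (rad/s): [2.57, 2.57, 3.14, 3.14, 3.14, 3.14].

INTERFACE

Orientations are given as a unit quaternion [w, x, y, z].
In Python, from plant import manip gives the robot as it stands. The module is installed in compiled form; this text tells all that it offers.
- The arm moves only by the tool move_arm, never from a script. Its argument "rows" is a list of rows, each a list of 7 numbers: the shift along the tool's x, y, z in cm, then the turn, a rotation vector about the tool's x, y, z in degrees, then the opening, from -1 (shut) to 1 (fully open). In form: [[tx, ty, tz, ax, ay, az, jaw], ...]. A call has 1 to 20 rows; each row shifts and turns the commanded pose from where the row before left it, along the tool's axes as they then stand; what a row does not reach is not made up. A row lasts 1/12 s, in which the tool goes at most 41.7 mm and 7.16 degrees, less where a joint would pass 70% of its speed; a pose out of reach is approached as far as the arm can. A call is refused whole if a number of a shift passes 4.17 or a number of a turn 7.16, either way. A call with a gripper value outside its range is refused whole. The fingers move at their own pace and stop on an object; the grip force is fixed at half the most. Time passes only in rows, so rows that do not move let the fingers close. It gives the time, the measured TCP pose, the force, the opening and the grip force at its end, in the units of the state.
- manip.state(): the state, without advancing time (a new reading comes with each control period).
- manip.grab_frame(name): name is "side" or "top" or "wrist"; returns a dict with "img" (400x640x3 uint8, blue, green, red), "mtx" (3x3 intrinsics, pixels), "R" (3x3) and "t" (3): a world point X has camera coordinates R X + t. Camera axes: x right, y down, z forward; pixel columns grow to the right and rows downward; lengths in m; the calibration is good to about 2 mm. The wrist camera is an equidistant fisheye: a pixel r from the principal point sees the ray r / f radians off the axis. A picture is of the moment at which its call begins. There is no depth.
- manip.job_done(): hands the job in; it is judged then, once.
The state is a dict: "time": time; "joint_pos": joint angles; "joint_vel": joint speeds; "joint_efforts": joint torques, N m; "tool_pos": TCP position; "tool_rot": TCP orientation; "contact_force": force on the tool from outside, world axes, zero at the start; "ft_torque": the same for the moment, N m; "gripper_width": opening from 0.0 (shut) to 1.0 (fully open); "grasp_force": force on a finger pad.
Only numpy, scipy, OpenCV 4.12 (cv2) and the standard library are available. Lean on these libraries where they do the work, as an engineer would, in place of code of your own. Each camera call takes 0.05 s, during which the arm holds its last target. There are 200 camera calls.

## Working session

There is one attempt and no reset: what is moved stays moved. The work goes in short steps, Python scripts to look and compute and a tool call to move; the robot and the scene stay as the last step left them, time stands still between calls to the robot, and variables do not carry over. Pictures are saved under pics/ and viewed, at most 13 in all, crops included, and the job is handed in when it is done.

Besides the shell and the picture viewer there is one more tool, called after "Request:" in YAML: its name, and indented under it one key for each argument. move_arm: Moves the arm, as the interface text tells. Its arguments: {"type":"object","properties":{"rows":{"type":"array","items":{"type":"array","items":{"type":"number"}}}},"required":["rows"]}

```bash
mkdir -p pics; python3 - <<'E'
from plant import manip
import cv2,numpy as np,pickle
d={}
for n in("top","side"):
    f=manip.grab_frame(n);d[n]=f;cv2.imwrite(f"pics/{n}0.png",f["img"])
    print(n,f["mtx"].tolist(),f["R"].round(3).tolist(),f["t"].round(3).tolist())
pickle.dump(d,open("f0.pkl","wb"))
s=manip.state();print(s,manip.tip_reach)
E
```

```text
top [[430.0702598000804, 0.0, 320.30698880201544], [0.0, 430.0702598000804, 197.07137021480514], [0.0, 0.0, 1.0]] [[0.009, -1.0, -0.025], [-0.998, -0.008, -0.059], [0.059, 0.025, -0.998]] [0.009, 0.555, 1.375]
side [[512.0147282659187, 0.0, 325.253447595557], [0.0, 512.0147282659187, 194.42728714649292], [0.0, 0.0, 1.0]] [[0.569, -0.822, -0.022], [-0.529, -0.346, -0.775], [0.63, 0.453, -0.631]] [-0.324, 0.404, 1.731]
{'time': 0.1, 'joint_pos': array([ 1.15799222e+00,  5.32963240e-02,  1.61414564e+00,  1.19280770e-05,
        1.47601716e+00, -1.19003247e-01]), 'joint_vel': array([-8.68239205e-05,  2.13010895e-04, -1.95414808e-03,  4.01212126e-04,
       -1.57361491e-03,  6.84681328e-04]), 'joint_efforts': array([ 1.24311155e-04, -3.94902384e+01, -3.71363533e+01, -1.30043154e-04,
        3.88435597e-03, -2.21786468e-05]), 'tool_pos': array([0.18078047, 0.59773226, 0.24918913]), 'tool_rot': array([-2.50965677e-04,  1.46373153e-01,  9.89229007e-01, -8.98880023e-04]), 'contact_force': array([ 0.40962975, -0.31765089,  0.60585887]), 'ft_torque': array([ 0.00573893,  0.00142568, -0.01513017]), 'grasp_force': 0.0, 'gripper_width': 1.003433954228757} 0.019
```

View pics/top0.png

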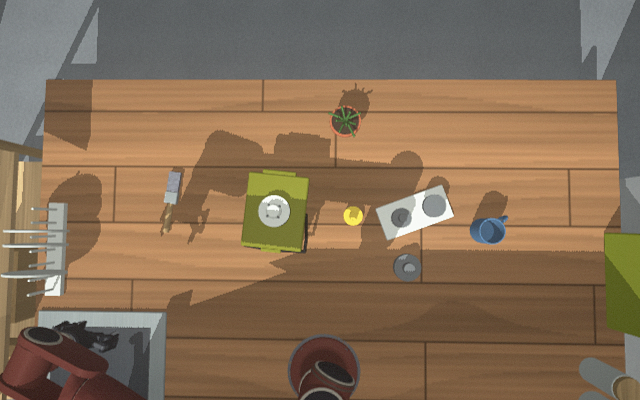

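View pics/side0.png

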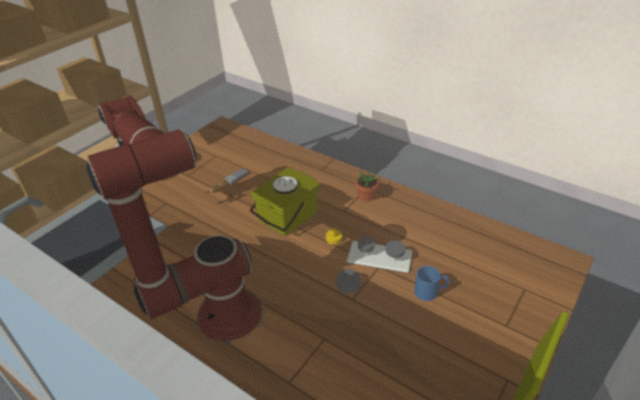

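Top view: the yellow cap is at (353,216), the grey knobbed cap on the counter at (407,267), the grey cap on the left post at (400,217), the jar lid on the right post at (433,205), and the stud at about (274,210). The non-yellow, smaller grey cap on the post fits; I'll confirm this in a crop.

```bash
cat > h.py <<'E'
import numpy as np,cv2
def ray(f,u,v,z):
    K,R,t=(np.array(f[k]) for k in("mtx","R","t"))
    d=R.T@np.linalg.solve(K,[u,v,1]);c=-R.T@t
    return c+d*(z-c[2])/d[2]
def proj(f,X):
    p=f["mtx"]@(f["R"]@np.array(X)+f["t"]);return p[:2]/p[2]
E
python3 - <<'E'
import pickle,cv2,numpy as np
from h import *
d=pickle.load(open("f0.pkl","rb"));T=d["top"];S=d["side"]
a=cv2.resize(T["img"][175:295,240:460],None,fx=3.6,fy=3.6,interpolation=cv2.INTER_CUBIC)[:, :792]
cv2.imwrite("pics/crop.png",a)
b=cv2.resize(S["img"][165:305,240:430],None,fx=4,fy=4,interpolation=cv2.INTER_CUBIC);cv2.imwrite("pics/crops.png",b)
hsv=cv2.cvtColor(T["img"],cv2.COLOR_BGR2HSV)
for nm,(x0,y0,x1,y1),z in(("stand",(370,180,460,245),.066),("counter",(388,248,428,286),.022),("panel",(252,190,298,232),.169)):
    h=hsv[y0:y1,x0:x1].astype(int)
    m=(h[...,1]<45)&(h[...,2]<135) if nm!="panel" else (h[...,1]<60)&(h[...,2]>120)
    for c in cv2.findContours(m.astype(np.uint8),cv2.RETR_EXTERNAL,2)[0]:
        if cv2.contourArea(c)<60: continue
        (u,v),r=cv2.minEnclosingCircle(c);e=cv2.fitEllipse(c);u,v=e[0]
        X=ray(T,u+x0,v+y0,z);print(nm,u+x0,v+y0,e[1],X.round(4),"diam mm",np.mean(e[1])/430*1000*(1.375-z),"side px",proj(S,X).round(1))
# stand base
m=((hsv[...,1]<45)&(hsv[...,2]>150)).astype(np.uint8);m[:, :370]=0;m[:,470:]=0;m[:170]=0;m[260:]=0
c=max(cv2.findContours(m,0,2)[0],key=cv2.contourArea);r=cv2.minAreaRect(c);print("base",r);bx=np.array([ray(T,*p,.012) for p in cv2.boxPoints(r)]);C=bx.mean(0);print(bx.round(3),C)
E
```

```text
stand 399.2125301361084 216.59956741333008 (14.924456596374512, 19.457233428955078) [ 0.4937 -0.2326  0.066 ] diam mm 52.33213051529817 side px [364.9 240.9]
counter 406.86899185180664 267.21130752563477 (25.99660301208496, 27.84210777282715) [ 0.334  -0.2635  0.022 ] diam mm 84.70206475812336 side px [348.5 279.7]
panel 273.67323303222656 210.58634185791016 (30.912025451660156, 31.642173767089844) [0.5062 0.1438 0.169 ] diam mm 87.72135378815408 side px [285.1 183.1]
base ((414.3377990722656, 212.05975341796875), (34.4223747253418, 71.21530151367188), 69.775146484375)
[[ 0.521 -0.163  0.012]
 [ 0.602 -0.378  0.012]
 [ 0.498 -0.415  0.012]
 [ 0.417 -0.202  0.012]] [ 0.5096419  -0.28961633  0.012     ]
```

View pics/crop.png

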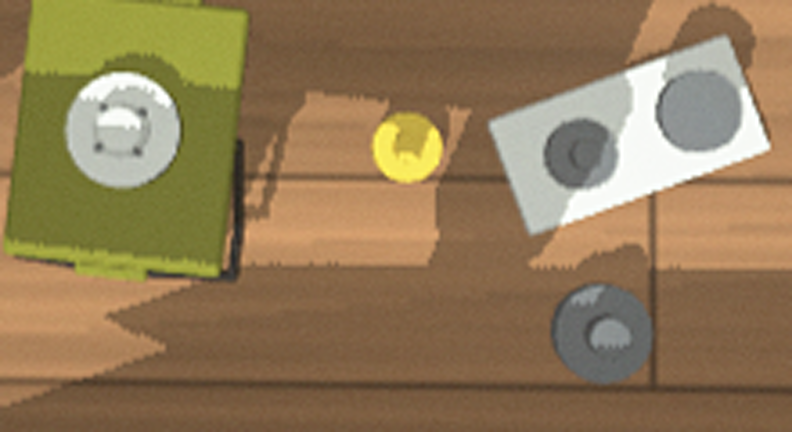

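View pics/crops.png

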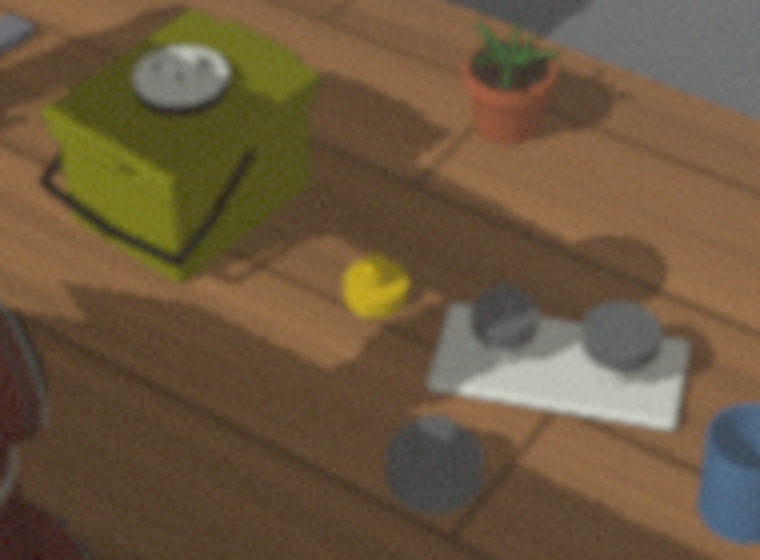

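The crop confirms it: the cap with a knob on the left post (crop (581,153), px ≈ (401,217)) is about 61 mm across, against 85 mm for the counter one. The right post carries the flat jar lid, and the yellow one is excluded. The stud is at ≈ (273.7,210.7). Next I'll work out the move to above the cap.

```bash
cat >> h.py <<'E'
from scipy.spatial.transform import Rotation as Ro
def rot(s): q=s["tool_rot"];return Ro.from_quat([q[1],q[2],q[3],q[0]]).as_matrix()
def shift(s,X): return (rot(s).T@(np.array(X)-s["tool_pos"])*100).round(2)
def wray(f,u,v,z):
    K,R,t=(np.array(f[k]) for k in("mtx","R","t"))
    a=np.array([(u-K[0,2])/K[0,0],(v-K[1,2])/K[1,1]]);th=np.linalg.norm(a)
    d=R.T@np.r_[a/th*np.sin(th),np.cos(th)];c=-R.T@t
    return c+d*(z-c[2])/d[2]
def wproj(f,X):
    p=f["R"]@np.array(X)+f["t"];r=np.hypot(p[0],p[1]);th=np.arctan2(r,p[2]);K=f["mtx"]
    return np.array([K[0,2]+K[0,0]*th*p[0]/r,K[1,2]+K[1,1]*th*p[1]/r])
E
python3 - <<'E'
import pickle
from h import *
from plant import manip
d=pickle.load(open("f0.pkl","rb"));T=d["top"];S=d["side"];s=manip.state()
print("cap",ray(T,401.3,217.4,.06),"knob",ray(T,403,217.2,.09))
print("side cap",ray(S,240+505/4,165+318/4,.055),"stud top",ray(T,273.7,210.7,.183),"side panel",ray(S,240+182/4,165+77/4,.169))
print(rot(s).round(3).tolist(),shift(s,[.495,-.238,.25]))
E
```

```text
cap [ 0.49132372 -0.24003955  0.06      ] knob [ 0.49157589 -0.24031013  0.09      ]
side cap [ 0.49003177 -0.2409596   0.055     ] stud top [0.50554968 0.14186448 0.183     ] side panel [0.50125182 0.13772023 0.169     ]
[[-0.957, 0.29, -0.001], [0.29, 0.957, -0.002], [0.0, -0.002, -1.0]] [-5.428e+01 -7.089e+01  4.000e-02]
```

Request:
move_arm:
  rows:
    - [-2.25,-2.97,-0.1,0,0,0,0.2]
    - [-2.25,-2.97,-0.1,0,0,0,0.2]
    - [-2.25,-2.97,-0.1,0,0,0,0.2]
    - [-2.25,-2.97,-0.1,0,0,0,0.2]
    - [-2.25,-2.97,-0.1,0,0,0,0.2]
    - [-2.25,-2.97,-0.1,0,0,0,0.2]
    - [-2.25,-2.97,-0.1,0,0,0,0.2]
    - [-2.25,-2.97,-0.1,0,0,0,0.2]
    - [-2.25,-2.97,-0.1,0,0,0,0.2]
    - [-2.25,-2.97,-0.1,0,0,0,0.2]
    - [-2.25,-2.97,0,0,0,0,0.2]
    - [-2.25,-2.97,0,0,0,0,0.2]
    - [-2.25,-2.97,0,0,0,0,0.2]
    - [-2.25,-2.97,0,0,0,0,0.2]
    - [-2.25,-2.97,0,0,0,0,0.2]
    - [-2.25,-2.97,0,0,0,0,0.2]
    - [-2.25,-2.97,0,0,0,0,0.2]
    - [-2.25,-2.97,0,0,0,0,0.2]
    - [-2.25,-2.97,0.5,0,0,0,0.2]
    - [-1.0,-1.5,1.0,0,0,0,0.2]

```text
time: 1.77
tool_pos: [0.4331, -0.0866, 0.2461]
tool_rot: [0.001, 0.148, 0.989, -0.001]
contact_force: [0.1, -0.7, -0.4]
gripper_width: 0.599
grasp_force: 0.0
```

Request:
move_arm:
  rows:
    - [-2.3,-2.9,1,0,0,0,0.2]
    - [-2.3,-2.9,1,0,0,0,0.2]
    - [-2.3,-2.9,1,0,0,0,0.2]
    - [-2.0,-2.7,1,0,0,0,0.2]
    - [-1.35,-1.6,1,0,0,0,0.2]
    - [0,0,0,0,0,0,0.2]
    - [0,0,0,0,0,0,0.2]

```text
time: 2.35
tool_pos: [0.4918, -0.2373, 0.1937]
tool_rot: [-0.002, 0.147, 0.989, 0.001]
contact_force: [-0.7, 0.6, 0.7]
gripper_width: 0.6
grasp_force: 0.0
```

```bash
python3 - <<'E'
from h import *
from plant import manip
import pickle
s=manip.state();print(s["tool_pos"],s["tool_rot"],s["gripper_width"],manip.tip_reach,s["time"])
f=manip.grab_frame("wrist");g=manip.grab_frame("top");pickle.dump((f,g),open("f1.pkl","wb"));cv2.imwrite("pics/w1.png",f["img"])
print(f["mtx"],wproj(f,[.491,-.240,.066]),wproj(f,[.491,-.24,.09]),wproj(f,[.553,-.346,.066]),(-f["R"].T@f["t"]))
E
```

```text
[ 0.49175128 -0.23734779  0.19373394] [-1.54787957e-03  1.47160985e-01  9.89110956e-01  8.75396495e-04] 0.600408693721322 0.019 2.35
[[309.70691629   0.         320.74544705]
 [  0.         309.70691629 201.51994005]
 [  0.           0.           1.        ]] [318.02277791 200.89008277] [317.80921755 210.36799119] [234.50276897 287.22467763] [ 0.41381027 -0.21449922  0.317277  ]
```

View pics/w1.png

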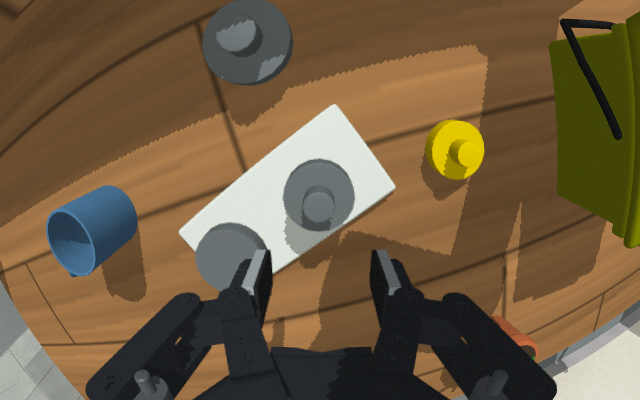

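Wrist view: the cap on its post is at (319,195) with its knob top near (318,206), close to the predicted (318,210). I'll refine this with an enlarged crop.

```bash
python3 - <<'E'
from h import *
import pickle
f,g=pickle.load(open("f1.pkl","rb"))
c=cv2.resize(f["img"][150:250,270:370],None,fx=6,fy=6,interpolation=cv2.INTER_CUBIC)
c=cv2.convertScaleAbs(c,alpha=1.6)
for k in range(0,100,10): cv2.putText(c,str(270+k),(k*6,8),0,.3,(0,0,255));cv2.putText(c,str(150+k),(0,k*6+4),0,.3,(0,0,255))
cv2.imwrite("pics/w1c.png",c)
E
```

```text
(no output)
```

View pics/w1c.png

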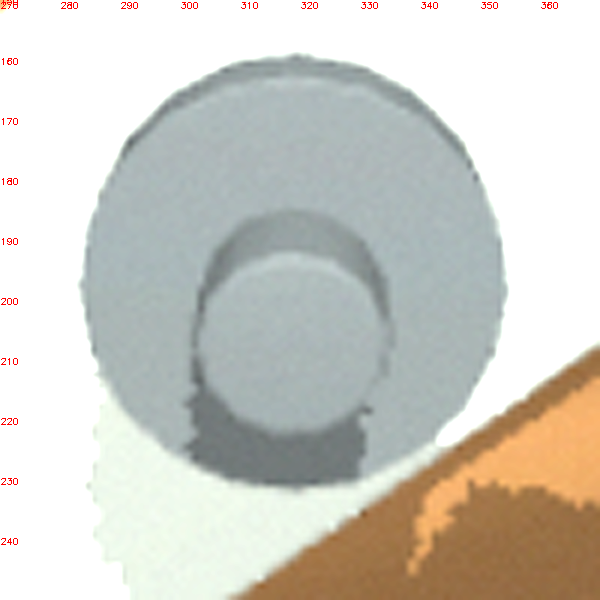

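Knob top disc centre is ≈ (318.7,207.2) and roof centre ≈ (318.9,197.2).

```bash
python3 - <<'E'
from h import *
import pickle
from plant import manip
f,g=pickle.load(open("f1.pkl","rb"));s=manip.state()
a=wray(f,318.7,207.2,.09);b=wray(f,318.9,197.2,.066);print(a,b)
X=(a+b)/2;X[2]=.088;print(s["tool_pos"],shift(s,X),rot(s).round(3).tolist())
E
```

```text
[ 0.48870369 -0.23857129  0.09      ] [ 0.48806706 -0.23832124  0.066     ]
[ 0.4921765  -0.23637727  0.1952382 ] [ 0.3  -0.31 10.72] [[-0.957, 0.289, -0.0], [0.289, 0.957, 0.001], [0.001, 0.0, -1.0]]
```

Request:
move_arm:
  rows:
    - [0.28,-0.3,0.5,0,0,0,0.2]
    - [0,0,1.5,0,0,0,0.2]
    - [0,0,2,0,0,0,0.2]
    - [0,0,2,0,0,0,0.2]
    - [0,0,1.5,0,0,0,0.2]
    - [0,0,1,0,0,0,0.2]
    - [0,0,0.5,0,0,0,0.2]
    - [0,0,0,0,0,0,0.2]
    - [0,0,0,0,0,0,0.2]
    - [0,0,0,0,0,0,0.2]

```text
time: 3.28
tool_pos: [0.4896, -0.2395, 0.1067]
tool_rot: [0.001, 0.146, 0.989, -0.001]
contact_force: [-0.2, -0.2, -0.0]
gripper_width: 0.601
grasp_force: 0.0
```

```bash
python3 - <<'E'
from h import *
import pickle
from plant import manip
Z=[]
for i in range(4):
    f=manip.grab_frame("wrist");s=manip.state();Z.append(s["tool_pos"])
print(np.array(Z).round(4).tolist(),s["contact_force"])
c=cv2.resize(f["img"][150:350,220:420],None,fx=3,fy=3);cv2.imwrite("pics/w2.png",cv2.convertScaleAbs(c,alpha=1.5))
E
```

```text
[[0.4897, -0.2396, 0.1068], [0.4896, -0.2396, 0.1067], [0.4895, -0.2395, 0.1064], [0.4893, -0.2395, 0.1062]] [ 0.6766721  -0.5931942   0.83757572]
```

View pics/w2.png

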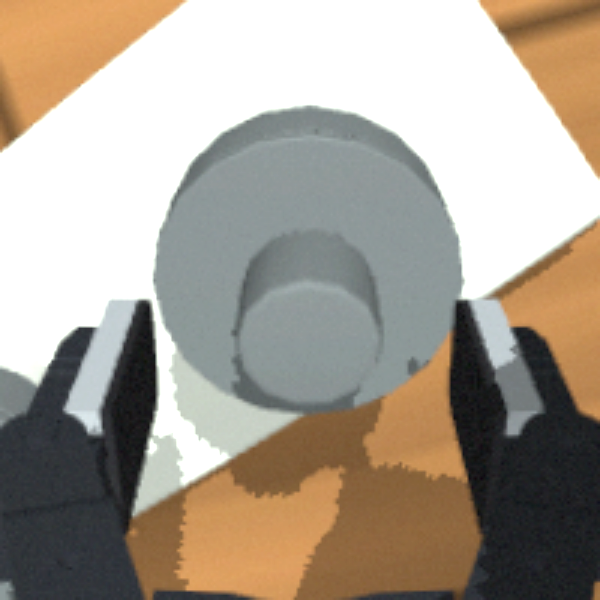

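The knob is centred between the pads. It needs about 1.9 cm more descent, then the jaws can close.

Request:
move_arm:
  rows:
    - [0,0,0.8,0,0,0,0.2]
    - [0,0,0.7,0,0,0,0.2]
    - [0,0,0.4,0,0,0,0.2]
    - [0,0,0,0,0,0,0.2]
    - [0,0,0,0,0,0,-1]
    - [0,0,0,0,0,0,-1]
    - [0,0,0,0,0,0,-1]
    - [0,0,0,0,0,0,-1]
    - [0,0,0,0,0,0,-1]
    - [0,0,0,0,0,0,-1]
    - [0,0,0,0,0,0,-1]
    - [0,0,0,0,0,0,-1]

```text
time: 4.48
tool_pos: [0.4891, -0.2393, 0.0866]
tool_rot: [0.0, 0.146, 0.989, -0.0]
contact_force: [1.2, -0.9, 1.3]
gripper_width: 0.276
grasp_force: 58.8
```

Request:
move_arm:
  rows:
    - [0,0,-0.4,0,0,0,-1]
    - [0,0,-0.8,0,0,0,-1]
    - [0,0,-1.5,0,0,0,-1]
    - [0,0,-2,0,0,0,-1]
    - [0,0,-2.5,0,0,0,-1]
    - [0,0,-3,0,0,0,-1]
    - [0,0,-3,0,0,0,-1]
    - [0,0,-3,0,0,0,-1]
    - [0,0,-2,0,0,0,-1]
    - [0,0,-1,0,0,0,-1]
    - [0,0,0,0,0,0,-1]
    - [0,0,0,0,0,0,-1]

```text
time: 5.48
tool_pos: [0.4887, -0.239, 0.278]
tool_rot: [-0.0, 0.146, 0.989, 0.0]
contact_force: [0.7, -0.7, -0.3]
gripper_width: 0.281
grasp_force: 58.8
```

Request:
move_arm:
  rows:
    - [0.3,1.2,0,0,0,0,-1]
    - [0.6,2.4,0,0,0,0,-1]
    - [0.8,3.0,0,0,0,0,-1]
    - [0.8,3.0,0,0,0,0,-1]
    - [0.8,3.0,0,0,0,0,-1]
    - [0.8,3.0,0,0,0,0,-1]
    - [0.8,3.0,0,0,0,0,-1]
    - [0.8,3.0,0,0,0,0,-1]
    - [0.8,3.0,0,0,0,0,-1]
    - [0.6,2.4,0,0,0,0,-1]
    - [0.3,1.2,0,0,0,0,-1]
    - [0,0,0,0,0,0,-1]
    - [0,0,0,0,0,0,-1]

```text
time: 6.57
tool_pos: [0.499, 0.0525, 0.2768]
tool_rot: [-0.001, 0.146, 0.989, -0.0]
contact_force: [-0.7, 0.1, -0.9]
gripper_width: 0.28
grasp_force: 59.0
```

```bash
python3 - <<'E'
from h import *
import pickle
from plant import manip
s=manip.state();print(s["tool_pos"],s["tool_rot"],s["gripper_width"],s["grasp_force"],s["contact_force"])
f=manip.grab_frame("wrist");g=manip.grab_frame("top");h=manip.grab_frame("side");s=manip.state();pickle.dump((f,g,h,s),open("f2.pkl","wb"))
P=s["tool_pos"];R=rot(s)
print("stud",wproj(f,[.5055,.142,.189]),"panel",wproj(f,[.5055,.142,.169]),"roof",wproj(f,P+R@[0,0,.0206]),"knob",wproj(f,P-R@[0,0,.0034]))
cv2.imwrite("pics/w3.png",cv2.convertScaleAbs(f["img"],alpha=1.3))
E
```

```text
[0.49901789 0.05253088 0.27680207] [-1.25358909e-03  1.45684212e-01  9.89330243e-01 -4.58138256e-04] 0.2797049883082444 59.02725398540497 [-0.65735996  0.07624941 -0.93071833]
stud [438.91074779 192.37330179] panel [430.26238229 185.33979451] roof [319.79482023 265.24532008] knob [319.62834817 290.89265719]
```

View pics/w3.png

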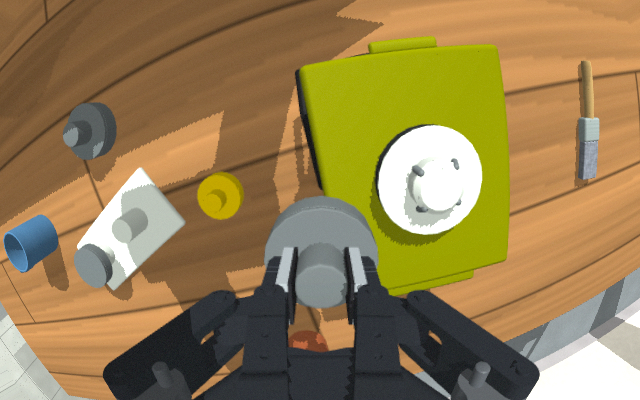

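The cap is held and lifted (roof about (320,250)). The panel is at ≈ (430,179) and the stud on it at ≈ (438,187), slightly nearer the base than the top camera suggested.

```bash
python3 - <<'E'
from h import *
import pickle
f,g,h,s=pickle.load(open("f2.pkl","rb"))
hs=cv2.cvtColor(f["img"],cv2.COLOR_BGR2HSV)
m=((hs[...,1]<60)&(hs[...,2]>110)).astype(np.uint8);m[:, :365]=0;m[:,500:]=0;m[:110]=0;m[250:]=0
c=max(cv2.findContours(m,0,2)[0],key=cv2.contourArea)
P=np.array([wray(f,*q[0],.169) for q in c])[:,:2].astype(np.float32)
print("wrist panel",cv2.minEnclosingCircle(P))
A=np.c_[2*P,np.ones(len(P))];z=np.linalg.lstsq(A,(P**2).sum(1),rcond=None)[0];print(z[:2],np.sqrt(z[2]+z[0]**2+z[1]**2))
for n,F,(x0,y0,x1,y1) in(("top",g,(250,188,300,234)),("side",h,(268,172,304,200))):
    hs=cv2.cvtColor(F["img"],cv2.COLOR_BGR2HSV);m=np.zeros(hs.shape[:2],np.uint8);m[y0:y1,x0:x1]=((hs[...,1]<60)&(hs[...,2]>100))[y0:y1,x0:x1]
    c=max(cv2.findContours(m,0,2)[0],key=cv2.contourArea)
    Q=np.array([ray(F,*q[0],.169) for q in c])[:,:2].astype(np.float32);print(n,cv2.minEnclosingCircle(Q))
for u,v in((417,181.5),(421,210),(456,164),(456,206)): print(wray(f,u,v,.18))
c=cv2.resize(f["img"][110:250,365:500],None,fx=4.2,fy=4.2,interpolation=cv2.INTER_CUBIC)
for k in range(0,140,10): cv2.putText(c,str(365+k),(int(k*4.2),8),0,.3,(0,0,255));cv2.putText(c,str(110+k),(0,int(k*4.2)+4),0,.3,(0,0,255))
cv2.imwrite("pics/w3c.png",c)
E
```

```text
wrist panel ((0.5032393336296082, 0.1443825215101242), 0.046107348054647446)
[0.503141   0.14437369] 0.045348279959947856
top ((0.5033833384513855, 0.1760895550251007), 0.030414413660764694)
side ((0.5276294350624084, 0.13883721828460693), 0.07373528182506561)
[0.49550698 0.1289719  0.18      ]
[0.51906835 0.12768383 0.18      ]
[0.49065416 0.16315257 0.18      ]
[0.52468602 0.15752845 0.18      ]
```

View pics/w3c.png

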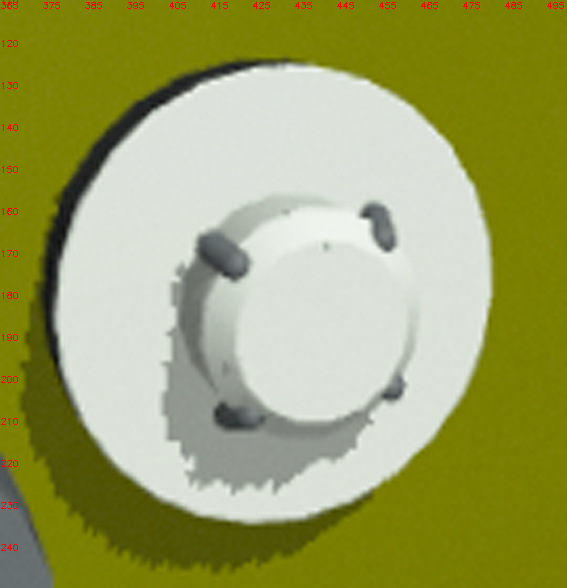

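Wrist panel fit: centre (0.503,0.144), radius 45–46 mm (expected 46), top camera (0.506,0.143). I'll use (0.504,0.1435): shift tool x +2.15, y +8.85, then go down to just above contact.

Request:
move_arm:
  rows:
    - [0.25,1.1,0,0,0,0,-1]
    - [0.5,2.0,0,0,0,0,-1]
    - [0.6,2.65,0,0,0,0,-1]
    - [0.5,2.0,0,0,0,0,-1]
    - [0.3,1.1,0,0,0,0,-1]
    - [0,0,0.8,0,0,0,-1]
    - [0,0,1.2,0,0,0,-1]
    - [0,0,1.2,0,0,0,-1]
    - [0,0,0.8,0,0,0,-1]
    - [0,0,0,0,0,0,-1]
    - [0,0,0,0,0,0,-1]

```text
time: 7.63
tool_pos: [0.5042, 0.1423, 0.2368]
tool_rot: [-0.001, 0.147, 0.989, -0.0]
contact_force: [0.2, 1.1, -1.2]
gripper_width: 0.285
grasp_force: 59.1
```

```bash
python3 - <<'E'
from h import *
import pickle
from plant import manip
f=manip.grab_frame("wrist");h=manip.grab_frame("side");s=manip.state();print(s["tool_pos"],s["tool_rot"].round(4),s["contact_force"],s["ft_torque"],s["gripper_width"],shift(s,[.504,.1435,.232]))
a=cv2.resize(f["img"][130:330,220:420],(500,500));b=cv2.resize(h["img"][135:235,235:335],(300,300))
o=np.zeros((500,800,3),np.uint8);o[:,:500]=a;o[:300,500:]=b;cv2.imwrite("pics/w4.png",cv2.convertScaleAbs(o,alpha=1.3))
E
```

```text
[0.50501672 0.1427308  0.23861853] [3.000e-04 1.467e-01 9.892e-01 1.000e-04] [-0.09774833 -0.07296515 -0.4000005 ] [-0.02393468  0.00711908  0.02671253] 0.28503383186771203 [0.12 0.04 0.66]
```

View pics/w4.png

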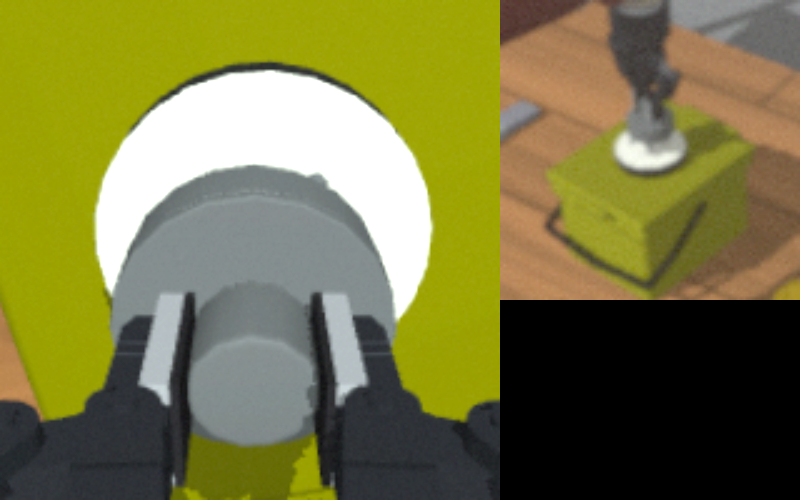

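The cap is above the panel (cap centre column 252, panel 263 in the crop), so it seems about 3 mm short along tool y. I'll quantify that with ray fits.

```bash
python3 - <<'E'
from h import *
from plant import manip
f=manip.grab_frame("wrist");s=manip.state();im=f["img"];hs=cv2.cvtColor(im,cv2.COLOR_BGR2HSV)
def fit(P):
    A=np.c_[2*P,np.ones(len(P))];z=np.linalg.lstsq(A,(P**2).sum(1),rcond=None)[0];return z[:2],np.sqrt(z[2]+z[:2]@z[:2])
m=((hs[...,1]<60)&(hs[...,2]>60)).astype(np.uint8);w=(hs[...,2]>170)&(m>0)
u0=220;v0=130
# panel outer edge & cap skirt edges per row (rows where unoccluded)
pe=[];ce=[]
for v in range(165,245):
    x=np.where(w[v,240:410])[0]+240
    if len(x)>10: pe+=[(x[0]-.5,v),(x[-1]+.5,v)]
for v in range(222,245):
    x=np.where(w[v,240:410])[0]+240
    g=np.where(np.diff(x)>30)[0]
    if len(g)==1: ce+=[(x[g[0]]+.5,v),(x[g[0]+1]-.5,v)]
zp=.169;zr=s["tool_pos"][2]-.0206
P=np.array([wray(f,*q,zp)[:2] for q in pe]);C=np.array([wray(f,*q,zr)[:2] for q in ce])
p,rp=fit(P);c,rc=fit(C);R=rot(s)
print(p,rp,c,rc,len(ce),s["tool_pos"]);print("panel-cap tool mm",1000*R.T@np.r_[p-c,0],"panel-tcp",1000*R.T@np.r_[p-s["tool_pos"][:2],0])
E
```

```text
[0.50316778 0.14495987] 0.04542023220171761 [0.49905615 0.14383033] 0.02884935574517869 46 [0.50519749 0.14283523 0.23900741]
panel-cap tool mm [-3.60700132  2.27396471  0.00520729] panel-tcp [ 2.55886017e+00  1.44431091e+00 -2.26350664e-03]
```

```bash
python3 - <<'E'
from h import *
from plant import manip
f=manip.grab_frame("wrist");s=manip.state();R=rot(s);t=s["tool_pos"]
g=cv2.cvtColor(f["img"],cv2.COLOR_BGR2GRAY)[150:225,316:326].mean(1);d=np.diff(g)
print([(150+i,round(x)) for i,x in enumerate(d) if abs(x)>8])
for v in (207,208,209): print(v,(1000*R.T@(wray(f,321,v,t[2]-.0206)-t)).round(1))
# knob top: disc front edge, z=tcp+.0034, radius 13
for v in (242,243): print(v,(1000*R.T@(wray(f,321,v,t[2]+.0034)-t)).round(1))
E
```

```text
[(151, -18), (152, -30), (153, -27), (154, 15), (155, 57), (156, 112), (192, -10), (193, -14), (194, -12), (195, -68), (196, -16), (206, -9), (207, 13)]
207 [31.5 -0.6 20.6]
208 [31.  -0.6 20.6]
209 [30.5 -0.6 20.6]
242 [24.  -0.6 -3.4]
243 [23.5 -0.6 -3.4]
```

Cap is centred on the TCP; the panel lies about (2,2) mm off in tool x,y. I'll correct that and descend to contact.

Request:
move_arm:
  rows:
    - [0.16,0.2,0,0,0,0,-1]
    - [0,0,0.4,0,0,0,-1]
    - [0,0,0.4,0,0,0,-1]
    - [0,0,0.3,0,0,0,-1]
    - [0,0,0.2,0,0,0,-1]
    - [0,0,0,0,0,0,-1]
    - [0,0,0,0,0,0,-1]

```text
time: 8.42
tool_pos: [0.5038, 0.1455, 0.2251]
tool_rot: [-0.0, 0.146, 0.989, -0.0]
contact_force: [0.0, 0.0, -0.4]
gripper_width: 0.28
grasp_force: 59.1
```

Request:
move_arm:
  rows:
    - [0,0,0.2,0,0,0,-1]
    - [0,0,0.2,0,0,0,-1]
    - [0,0,0,0,0,0,-1]
    - [0,0,0,0,0,0,-1]

```text
time: 8.75
tool_pos: [0.5041, 0.1455, 0.222]
tool_rot: [0.0, 0.146, 0.989, 0.0]
contact_force: [0.9, -0.6, 2.7]
gripper_width: 0.278
grasp_force: 59.4
```

Request:
move_arm:
  rows:
    - [0,0,0.2,0,0,0,-1]
    - [0,0,0.1,0,0,0,-1]
    - [0,0,0,0,0,0,-1]

```text
time: 9.0
tool_pos: [0.5044, 0.1456, 0.2195]
tool_rot: [0.001, 0.146, 0.989, 0.0]
contact_force: [-1.0, -1.0, 7.5]
gripper_width: 0.284
grasp_force: 59.8
```

Request:
move_arm:
  rows:
    - [0,0,0.2,0,0,0,-1]
    - [0,0,0,0,0,0,-1]

```text
time: 9.17
tool_pos: [0.5045, 0.1456, 0.218]
tool_rot: [0.001, 0.146, 0.989, 0.0]
contact_force: [-1.9, -0.7, 8.9]
gripper_width: 0.282
grasp_force: 60.1
```

Request:
move_arm:
  rows:
    - [0,0,0.2,0,0,0,-1]
    - [0,0,0,0,0,0,-1]

```text
time: 9.33
tool_pos: [0.5047, 0.1456, 0.2166]
tool_rot: [0.001, 0.146, 0.989, 0.0]
contact_force: [-2.8, -0.8, 10.5]
gripper_width: 0.283
grasp_force: 60.3
```

Request:
move_arm:
  rows:
    - [0.05,0,0.15,0,0,0,-1]
    - [0,0,0,0,0,0,-1]

```text
time: 9.5
tool_pos: [0.5046, 0.1457, 0.2156]
tool_rot: [0.002, 0.146, 0.989, 0.0]
contact_force: [-2.2, -1.1, 12.2]
gripper_width: 0.282
grasp_force: 60.3
```

Request:
move_arm:
  rows:
    - [0.05,0,0.15,0,0,0,-1]
    - [0,0,0,0,0,0,-1]

```text
time: 9.67
tool_pos: [0.5045, 0.1458, 0.2145]
tool_rot: [0.003, 0.146, 0.989, 0.0]
contact_force: [-2.5, -1.1, 12.1]
gripper_width: 0.28
grasp_force: 60.4
```

Request:
move_arm:
  rows:
    - [0.05,0,0.15,0,0,0,-1]
    - [0,0,0,0,0,0,-1]

```text
time: 9.83
tool_pos: [0.5039, 0.146, 0.2121]
tool_rot: [0.002, 0.146, 0.989, 0.0]
contact_force: [2.4, -0.0, 1.7]
gripper_width: 0.278
grasp_force: 59.6
```

Request:
move_arm:
  rows:
    - [0.05,0,0.15,0,0,0,-1]
    - [0,0,0,0,0,0,-1]

```text
time: 10.0
tool_pos: [0.5039, 0.146, 0.2101]
tool_rot: [0.003, 0.146, 0.989, 0.0]
contact_force: [3.5, -1.8, 8.6]
gripper_width: 0.284
grasp_force: 59.8
```

Request:
move_arm:
  rows:
    - [-0.08,0.03,0.1,0,0,0,-1]
    - [0,0,0,0,0,0,-1]
    - [0,0,0,0,0,0,-1]
    - [0,0,0,0,0,0,-1]
    - [0,0,0,0,0,0,-1]
    - [0,0,0,0,0,0,-1]

```text
time: 10.5
tool_pos: [0.504, 0.146, 0.2094]
tool_rot: [0.002, 0.146, 0.989, 0.0]
contact_force: [0.2, -1.2, 9.4]
gripper_width: 0.279
grasp_force: 60.0
```

```bash
python3 - <<'E'
from h import *
from plant import manip
F=[]
for i in range(5):
    f=manip.grab_frame("wrist");s=manip.state();F.append(s["contact_force"].round(1).tolist()+[s["tool_pos"][2].round(4)])
print(F)
cv2.imwrite("pics/w5.png",cv2.convertScaleAbs(cv2.resize(f["img"][130:330,220:420],(500,500)),alpha=1.3))
E
```

```text
[[0.2, -1.5, 8.5, np.float64(0.2094)], [-0.9, -1.2, 9.1, np.float64(0.2094)], [0.7, -2.9, 8.3, np.float64(0.2094)], [0.9, -0.8, 8.9, np.float64(0.2094)], [0.2, -0.4, 9.3, np.float64(0.2094)]]
```

View pics/w5.png

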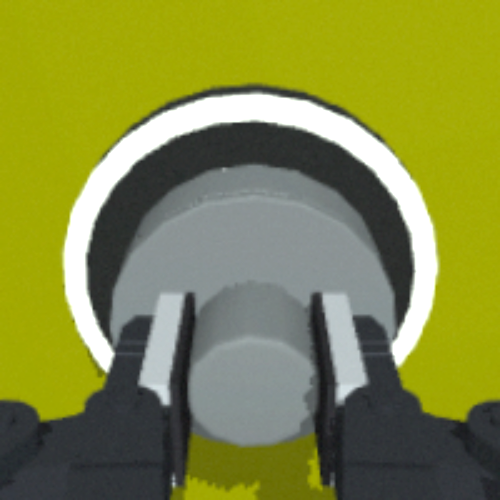

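The cap sits centred and level on the panel, at a height that matches home. I'll push slightly more, towards 10 N.

Request:
move_arm:
  rows:
    - [0,0.03,0.07,0,0,0,-1]
    - [0,0,0,0,0,0,-1]
    - [0,0,0,0,0,0,-1]
    - [0,0,0,0,0,0,-1]
    - [0,0,0,0,0,0,-1]
    - [0,0,0,0,0,0,-1]

```text
time: 11.25
tool_pos: [0.5041, 0.146, 0.2089]
tool_rot: [0.002, 0.146, 0.989, -0.0]
contact_force: [-0.5, -3.0, 10.7]
gripper_width: 0.279
grasp_force: 60.1
```

```bash
python3 - <<'E'
from plant import manip
import numpy as np
F=[]
for i in range(8):
    manip.grab_frame("wrist");s=manip.state();F.append(np.r_[s["contact_force"],s["tool_pos"][2]*1000])
print(np.mean(F,0).round(2),s["time"])
E
```

```text
[ -1.11  -2.69  10.64 208.92] 11.65
```

```bash
python3 -c "
from plant import manip
print(manip.job_done())"
```

```text
the job is handed in; nothing more can be done
None
```

The vent cap is on the caddy's stud: the force fell from 12 N to 1.7 N at the click. I handed the job in at about 11.7 s, still gripping the cap and pressing it down with about 10.6 N; the jar lid, plant pot, mug and brush were not touched.

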